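# Wind the glue timer, line up the quarter-turn fastener and hold the lathe cover shut

## Robot

A 6-joint arm with a two-finger parallel gripper is mounted at the origin on the work surface. World frame = base frame: x ahead of the robot, y to its left, z up, the work surface at z = 0. Lengths are in m, angles in rad, forces in N, time in s.
With the tool pointing down it reaches from about 0.325 to 0.875 m from the base axis. Payload 4.4 kg.
Tool frame: the origin (TCP) lies at the very end of the fingers, on their centre line; the grasp point (between the pads) lies 19 mm behind it (arm.hold_point_z is the z of the grasp point in the tool frame, in m); z points along the fingers, y is the direction in which the jaws open and shut (so a half turn about z gives the same grasp; the last joint's range is limited). The gripper opens to 85 mm and grips with 20 to 120 N. Pads are 22 mm wide; open, the fingers measure 114 mm over their backs; the gripper's body (76 mm by 85 mm) begins 54 mm behind the grasp point. The pads swing forward as they close: fully open they stand 13 mm farther back than shut.
Start: joints at [-1.258, 0.207, 1.542, -0, 1.393, -0.15], TCP at [0.257, -0.514, 0.194] pointing down, gripper open.
Joint ranges: [-2.73, 2.73], [-0.86, 2.22], [0.23, 2.46], [-1.11, 4.25], [0.08, 2.63], [-2.82, 2.82]. Speed limits (rad/s): [2.79, 2.79, 3.14, 3.14, 3.14, 3.14].

## Interface

Orientations are given as a unit quaternion [w, x, y, z].
In Python, from cell import arm gives the robot as it stands. The module is installed in compiled form; this text tells all that it offers.
- The arm moves only by the tool carry_out, never from a script. Its argument "moves" is a list of rows, each a list of 5 numbers: the finger opening in mm, from 0 to 85.4, then the shift along the tool's x, y, z in mm, then the turn about the tool's z in rad. A call has 1 to 8 rows; each row shifts and turns the commanded pose from where the row before left it, along the tool's axes as they then stand; what a row does not reach is not made up. A row lasts 1/10 s, in which the tool goes at most 50 mm and 8.59 degrees, less where a joint would pass 70% of its speed; a pose out of reach is approached as far as the arm can. A call with a gripper value outside its range is refused whole. The fingers move at their own pace and stop on an object; "newtons" is the grip in N (left out, the last holds). Time passes only in rows, so rows that do not move let the fingers close. It gives the time, the measured TCP pose, the force and the opening at its end, in the units of the state.
- arm.state(): the state, without advancing time (a new reading comes with each control period).
- arm.camera(name): name is "scene" or "top" or "wrist"; returns a dict with "pixels" (400x640x3 uint8, blue, green, red), "mtx" (3x3 intrinsics, pixels), "origin" and "rotation" of the camera in the world; the wrist camera has in their place "tool_from_camera" (4x4, takes a point from camera to tool coordinates, whose origin is the TCP and whose axes are the flange's). Camera axes: x right, y up, looking along -z (the intrinsics and any distortion apply to the point x, -y, -z); pixel columns grow to the right and rows downward; lengths in m; the calibration is good to about 2 mm. The wrist camera is an equidistant fisheye: a pixel r from the principal point sees the ray r / f radians off the axis. A picture is of the moment at which its call begins: read the wrist's pose just before it. There is no depth.
- arm.hand_in(): hands the job in, once; it reports no verdict.
The state is a dict: "clock": time; "joint_positions": joint angles; "qd": joint speeds; "effort": joint torques, N m; "eef_pos": TCP position; "eef_rot": TCP orientation; "force": force on the tool from outside, world axes, zero at the start; "ft_torque": the same for the moment, N m; "gripper_width": finger opening in m.
Only numpy, scipy, OpenCV 4.12 (cv2) and the standard library are available. Lean on these libraries where they do the work, as an engineer would, in place of code of your own. Each camera call takes 0.05 s, during which the arm holds its last target.

## Task

A new seal is bonding under the access cover on top of the lathe headstock. First wind the clockwork timer's key clockwise until it comes to its stop (it takes several part turns); then turn the cover's wing-headed quarter-turn fastener clockwise until the slot along its wing lines up with the two index grooves on the cover, and then press the cover down with the fingers until it sits fully home against its frame. Finish while still holding the cover pressed down, with the timer wound and the fastener lined up, and leave the other things on the bench where they are.

Things in the scene. Friction and masses are not known exactly. Their poses are not given: they have to be found in the camera images.
- key_grip (a point): Timer key, where to grip it: on the key's turning axis, 78 mm above the bench. The key is an upright butterfly-shaped flat brass plate, 55 mm long (point x axis), 10 mm thick (point y axis), its edges from about 60 to 92 mm above the bench, on top of a white square clockwork timer (90 x 90 mm, top disc at 49 mm) that is fixed to the bench. The point turns with the key; z is up. Pinch across the 10 mm thickness from above. Nothing over 60 mm tall stands within 70 mm of this axis.
- key (a joint): Turn of the timer key, rad: grows clockwise seen from above, stop (fully wound) at 2.8, starts somewhere in 0 to 0.6. It resists with 0.08 to 0.13 Nm and stays where it is left (it does not spring back). One grasp cannot turn it all the way: turn, let go, turn the open hand back and take it again.
- headstock: Green cast lathe headstock fixed to the bench, 150 mm (x) by 240 mm (y), top 170 mm above the bench, origin under its middle, z up. A chuck with a turned piece of wood sticks out 140 mm at its -y end, 100 mm above the bench, and a handwheel 28 mm at its +y end. A dark steel frame on its top ends at 176 mm above the bench; over the frame floats an aluminium cover plate, 120 mm (x) by 190 mm (y), 6 mm thick, carrying the fastener at y = +50 mm.
- press_spot (a point): A bare flat spot on the top face of the cover, at y = -45 mm of the headstock, 95 mm from the fastener's axis; 190 mm above the bench while the cover is up and 182 mm when fully home. It moves with the cover. The cover may be pressed anywhere.
- cover (a joint): How far the cover is pressed down, m: 0 up (held by springs, 8 mm above its frame), 0.008 fully home on the frame. It moves straight down; it takes about 4 N to start and 9 N to hold fully home, and it springs up when let go. While the fastener is not lined up its tee rests on the frame and the cover stops after about 1.5 mm.
- wing_grip (a point): Quarter-turn fastener in the cover, where to grip its wing: on the turning axis, 24 mm above the cover's top face (214 mm above the bench with the cover up). The wing is an upright steel bar 38 mm long (point x axis), 10 mm thick (point y axis), from 8 to 38 mm above the cover's top, with a dark slot line along its top. The point turns with it; z is up. Pinch across the 10 mm thickness from above, fingertips just over the cover.
- fastener (a joint): Turn of the fastener, rad, growing clockwise seen from above: at 0 the wing lies along the headstock's x axis; at 1.571 it is lined up: the wing lies along the headstock's y axis, in line with two dark 20 mm grooves on the cover, one either side of it. Starts in 0.15 to 0.6. There is no stop at the lined-up angle (stops at -0.1 and 2.4); it needs about 0.06 Nm and stays where it is left. The cover goes down when it is lined up to about 0.2 rad.
- wax_tin_c (a point): Bystander: plain steel tin, 72 mm across, 50 mm high, standing; this is its centre, 25 mm up. Leave it alone.
- finial_c (a point): Bystander: small turned wooden finial, 44 mm across its foot, 90 mm high, standing; this is its centre, 45 mm up. Leave it alone.
- driver_grip (a point): Bystander: screwdriver with a wooden handle, 200 mm long, lying on the bench; the middle of its handle. Leave it alone.

How it is judged:
On the way, in this order (a step that is already met when the one before it is completed fails the run):
1. the timer key is wound to its stop (value of joint key above 2.55 rad), for 0.1 s.
2. the fastener's slot is lined up with the grooves (value of joint fastener between 1.37 and 1.77 rad), for 0.1 s.
At the end, for the whole second after the job is handed in: The key is within 0.3 rad of its stop, the fastener is within 0.24 rad of lined up, the cover is within 1.8 mm of fully home, and the fingers are pressing on the cover (or its fastener) with more than 3 N, all held to the end (value of joint key above 2.5 rad and value of joint fastener between 1.33 and 1.81 rad and value of joint cover above 0.0062 m and contact force between the fingers and headstock above 3 N); the arm keeps its last pose, push and grip.
It fails at once if a bystander is moved more than 30 mm (distance of any of wax_tin_c, finial_c, driver_grip from where it was at the start of the episode above 0.03 m).
It also fails if it takes over 72 s, if anything falls off the work surface, if the arm or the gripper's body presses on something with over 40 N, if the wrist force passes 120 N, or if a joint passes its speed limit or range.

## Working session

There is one attempt and no reset: what is moved stays moved. The work goes in short steps, Python scripts to look and compute and a tool call to move; the robot and the scene stay as the last step left them, time stands still between calls to the robot, and variables do not carry over. Pictures are saved under pics/ and viewed, and the job is handed in when it is done.

Besides the shell and the picture viewer there is one more tool, called after ">>>" as name([rows], argument=value, ...), one row to a line, values as JSON. carry_out: Moves the arm, as the interface text tells. Its arguments: {"type":"object","properties":{"moves":{"type":"array","items":{"type":"array","items":{"type":"number"}}},"newtons":{"type":"number"}},"required":["moves"]}

```bash
mkdir -p pics; ls; python3 - <<'E'
from cell import arm
import cv2
print(arm.state(), arm.hold_point_z)
for n in ("scene","top","wrist"):
    c=arm.camera(n); cv2.imwrite(f"pics/{n}0.png",c["pixels"]); print(n,{k:v for k,v in c.items() if k!="pixels"})
E
```

```text
pics
{'clock': 0.0, 'joint_positions': array([-1.25745769e+00,  2.07396977e-01,  1.54298414e+00, -5.24959972e-05,
        1.39347760e+00, -1.50502171e-01]), 'qd': array([-0.00108201,  0.00034449, -0.00097417,  0.00147448,  0.00216092,
        0.00067668]), 'effort': array([ 2.19329173e-03, -3.83028781e+01, -2.91600931e+01, -5.32664251e-05,
        1.03015266e-02, -6.57039308e-06]), 'eef_pos': array([ 0.25695484, -0.51344329,  0.1925246 ]), 'eef_rot': array([-1.12717430e-03,  9.73225095e-01,  2.29851323e-01, -1.17892892e-04]), 'force': array([-0.13771062,  0.0974291 ,  0.21336945]), 'ft_torque': array([-0.01140658,  0.02655067,  0.01249818]), 'gripper_width': 0.08542233671155708} -0.0187
scene {'mtx': array([[514.92801025,   0.        , 322.38611003],
       [  0.        , 514.92801025, 203.2357736 ],
       [  0.        ,   0.        ,   1.        ]]), 'origin': array([ 1.11081133, -0.37782885,  0.96503853]), 'rotation': array([0.84229739, 0.30225724, 0.1457132 , 0.42183331])}
top {'mtx': array([[402.19977031,   0.        , 328.98227075],
       [  0.        , 402.19977031, 196.04211276],
       [  0.        ,   0.        ,   1.        ]]), 'origin': array([0.51303339, 0.01737245, 1.04593242]), 'rotation': array([ 0.71218883,  0.0317126 , -0.02978483, -0.70063846])}
wrist {'mtx': array([[309.70691629,   0.        , 323.37946718],
       [  0.        , 309.70691629, 203.92802648],
       [  0.        ,   0.        ,   1.        ]]), 'tool_from_camera': array([[ 7.09370082e-04,  9.65338407e-01,  2.61000492e-01,
         6.55479804e-02],
       [ 9.99999724e-01, -7.42368038e-04,  2.78409161e-05,
         2.70049713e-05],
       [ 2.20634329e-04,  2.61000400e-01, -9.65338667e-01,
        -1.79007338e-01],
       [ 0.00000000e+00,  0.00000000e+00,  0.00000000e+00,
         1.00000000e+00]])}
```

View pics/top0.png

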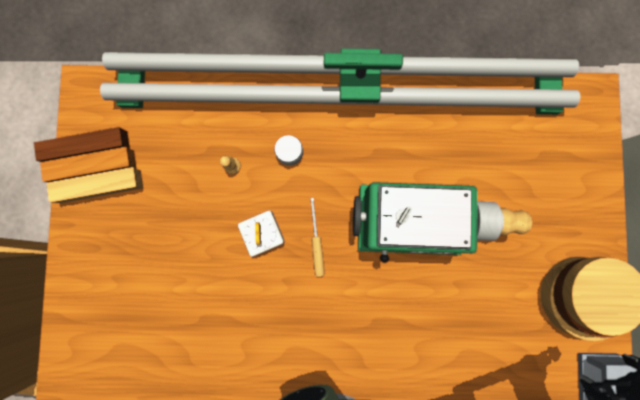

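View pics/scene0.png

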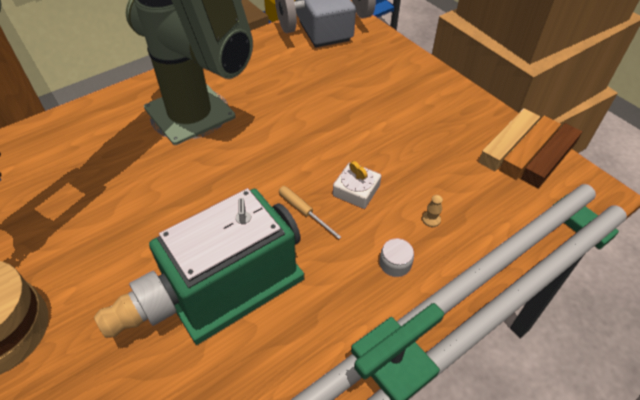

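View pics/wrist0.png

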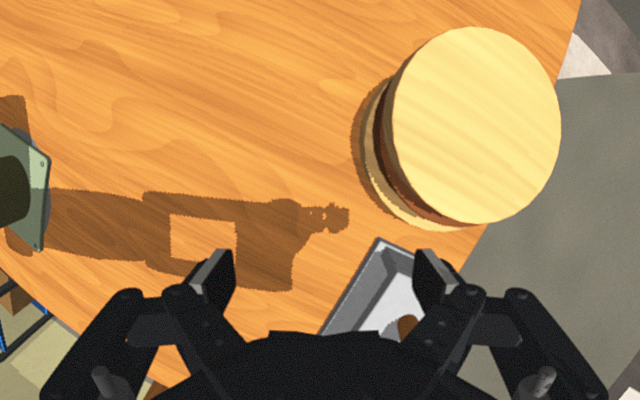

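```bash
cat > h.py <<'E'
from cell import arm
import cv2, numpy as np
from scipy.spatial.transform import Rotation as R
def rot(q): return R.from_quat(np.r_[q[1:],q[0]])
def ray(c,u,v):
    K=c["mtx"]; d=np.array([(u-K[0,2])/K[0,0],-(v-K[1,2])/K[1,1],-1.]); return c["origin"],rot(c["rotation"]).apply(d)
def at(c,u,v,z):
    o,d=ray(c,u,v); return o+d*(z-o[2])/d[2]
def proj(c,p):
    q=rot(c["rotation"]).inv().apply(np.asarray(p,float)-c["origin"]); K=c["mtx"]
    return np.stack([K[0,2]-K[0,0]*q[...,0]/q[...,2], K[1,2]+K[1,1]*q[...,1]/q[...,2]],-1)
def wrist(tag=None):
    s=arm.state(); c=arm.camera("wrist")
    if tag: cv2.imwrite(f"pics/{tag}.png",c["pixels"])
    return s,c
def wat(s,c,u,v,z):
    K=c["mtx"];x,y=u-K[0,2],v-K[1,2]; r=np.hypot(x,y); t=r/K[0,0]
    d=np.array([np.sin(t)*x/r,-np.sin(t)*y/r,-np.cos(t)])
    T=c["tool_from_camera"]; Rw=rot(s["eef_rot"])
    o=Rw.apply(T[:3,3])+s["eef_pos"]; d=Rw.apply(T[:3,:3]@d)
    return o+d*(z-o[2])/d[2]
def wproj(s,c,p):
    T=c["tool_from_camera"]; t=rot(s["eef_rot"]).inv().apply(np.asarray(p)-s["eef_pos"])
    q=(t-T[:3,3])@T[:3,:3]; K=c["mtx"]
    th=np.arctan2(np.hypot(q[...,0],q[...,1]),-q[...,2]); ph=np.arctan2(-q[...,1],q[...,0])
    return np.stack([K[0,2]+K[0,0]*th*np.cos(ph),K[1,2]+K[0,0]*th*np.sin(ph)],-1)
def axes(s):
    return rot(s["eef_rot"]).as_matrix()
E
python3 - <<'E'
from h import *
c=dict(np.load("x.npz")) if 0 else arm.camera("top")
p=c["pixels"]
a=cv2.resize(p[195:270,225:345],None,fx=6,fy=6,interpolation=cv2.INTER_CUBIC); cv2.imwrite("pics/k1.png",a)
a=cv2.resize(p[170:265,350:490],None,fx=5.5,fy=5.5,interpolation=cv2.INTER_CUBIC); cv2.imwrite("pics/h1.png",a)
s=arm.camera("scene")["pixels"]
a=cv2.resize(s[140:340,140:400],None,fx=3,fy=3,interpolation=cv2.INTER_CUBIC); cv2.imwrite("pics/s1.png",a)
E
```

```text
(no output)
```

View pics/k1.png

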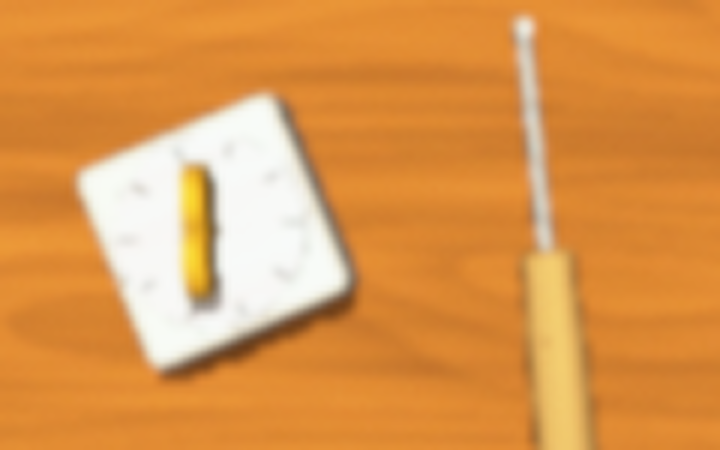

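View pics/h1.png

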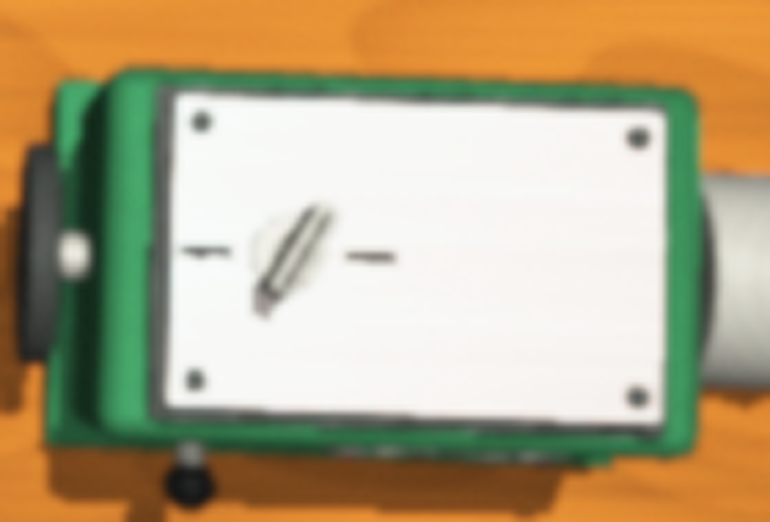

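View pics/s1.png

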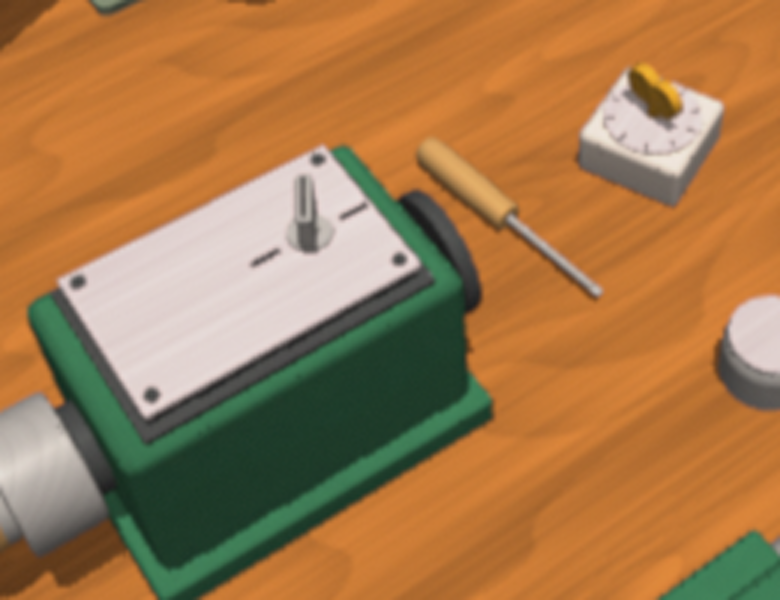

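```bash
python3 - <<'E'
from h import *
c=arm.camera("top"); s=arm.camera("scene")
def f(x,y,F,ox,oy,z,c=c): return at(c,(x+.5)/F-.5+ox,(y+.5)/F-.5+oy,z)
k=lambda x,y,z:f(x,y,6,225,195,z)
h=lambda x,y,z:f(x,y,5.5,350,170,z)
sc=lambda x,y,z:f(x,y,3,140,140,z,s)
np.set_printoptions(precision=4,suppress=True)
print("timer",np.mean([k(*p,.045) for p in [(80,178),(270,93),(353,280),(160,372)]],0))
a,b=k(195,165,.090),k(202,298,.090); print("key",a,b,(a+b)/2,np.linalg.norm(a-b),np.arctan2(*(a-b)[1::-1]))
sa,sb=sc(640,70,.091),sc(675,98,.091); print("key scene",sa,sb,(sa+sb)/2)
g1,g2=h(182,250,.19),h(396,258,.19); print("grooves",g1,g2,(g1+g2)/2, np.linalg.norm(g1-g2))
C=[h(*p,.19) for p in [(176,93),(665,108),(662,425),(166,409)]]; print("cover",np.array(C),np.mean(C,0))
d=C[0]-C[1]+C[3]-C[2]; psi=np.arctan2(d[1],d[0]); print("y axis dir",psi)
a,b=h(322,207,.228),h(262,295,.228); print("wing",a,b,(a+b)/2,np.linalg.norm(a-b),np.arctan2(*(a-b)[1::-1]))
G1,G2=sc(250,265,.19),sc(367,206,.19);print("scene grooves",G1,G2,(G1+G2)/2)
print("scene key top proj",proj(s,[(.42,.19,.09)]))
E
```

```text
timer [0.5057 0.189  0.045 ]
key [0.5316 0.1903 0.09  ] [0.4794 0.1858 0.09  ] [0.5055 0.188  0.09  ] 0.052381747031252326 0.08462119749438117
key scene [0.4918 0.1886 0.091 ] [0.5309 0.1915 0.091 ] [0.5113 0.1901 0.091 ]
grooves [ 0.549  -0.0945  0.19  ] [ 0.5472 -0.1772  0.19  ] [ 0.5481 -0.1359  0.19  ] 0.08271276791479641
cover [[ 0.61   -0.0919  0.19  ]
 [ 0.6072 -0.2819  0.19  ]
 [ 0.4848 -0.2791  0.19  ]
 [ 0.4878 -0.0887  0.19  ]] [ 0.5474 -0.1854  0.19  ]
y axis dir 1.555693731425943
wing [ 0.5641 -0.1413  0.228 ] [ 0.5312 -0.1191  0.228 ] [ 0.5477 -0.1302  0.228 ] 0.03963129058664231 -0.592791564147608
scene grooves [ 0.5474 -0.1763  0.19  ] [ 0.5511 -0.0924  0.19  ] [ 0.5493 -0.1344  0.19  ]
scene key top proj [[334.6298 145.6882]]
```

>>> carry_out([
  [85,0,0,-50,0],
  [85,0,0,-50,0],
  [85,33.5,-32.3,0,0],
  [85,33.5,-32.3,0,0],
  [85,33.5,-32.3,0,0],
  [85,33.5,-32.3,0,0],
  [85,33.5,-32.3,0,0],
  [85,33.5,-32.3,0,0],
], newtons=60)

```text
clock: 1.15
eef_pos: [0.3505, -0.2493, 0.2938]
eef_rot: [0.0, 0.973, 0.229, 0.0]
force: [1.0, 0.8, 0.2]
gripper_width: 0.0848
```

>>> carry_out([
  [85,33.5,-32.3,0,0],
  [85,33.5,-32.3,0,0],
  [85,33.5,-32.3,0,0],
  [85,33.5,-32.3,0,0],
  [85,33.5,-32.3,0,0],
  [85,33.5,-32.3,0,0],
  [85,33.5,-32.3,0,0],
  [85,33.5,-32.3,0,0],
])

```text
clock: 1.95
eef_pos: [0.4747, 0.102, 0.294]
eef_rot: [0.0, 0.973, 0.23, 0.0]
force: [0.2, -1.0, 0.9]
gripper_width: 0.0854
```

>>> carry_out([
  [85,33.5,-32.3,0,0],
  [85,33.5,-32.3,0,0],
  [85,0,0,0,-0.145],
  [85,0,0,0,-0.145],
  [85,0,0,0,-0.145],
  [85,0,0,0,-0.145],
  [85,0,0,0,-0.145],
  [85,0,0,0,-0.145],
])

```text
clock: 2.75
eef_pos: [0.5053, 0.1878, 0.2936]
eef_rot: [-0.0, 0.784, 0.621, -0.0]
force: [-0.6, 0.4, 0.5]
gripper_width: 0.0849
```

>>> carry_out([
  [85,0,0,0,-0.145],
  [85,0,0,0,-0.145],
  [85,0,0,0,-0.145],
  [85,0,0,0,-0.145],
  [85,0,0,0,-0.145],
  [85,0,0,0,-0.145],
  [85,0,0,0,-0.145],
  [85,0,0,0,-0.145],
])

```text
clock: 3.55
eef_pos: [0.5053, 0.1877, 0.2937]
eef_rot: [-0.0, 0.315, 0.949, -0.0]
force: [-0.7, 0.0, -0.4]
gripper_width: 0.085
```

>>> carry_out([
  [85,0,0,0,-0.145],
  [85,0,0,0,-0.145],
  [85,0,0,0,-0.145],
  [85,0,0,0,-0.145],
  [85,0,0,0,-0.145],
  [85,0,0,0,0],
  [85,0,0,0,0],
])

```text
clock: 4.25
eef_pos: [0.5054, 0.1877, 0.2937]
eef_rot: [-0.0, -0.037, 0.999, -0.0]
force: [-0.0, -0.3, -1.2]
gripper_width: 0.0848
```

```bash
python3 - <<'E'
from h import *
np.set_printoptions(precision=4,suppress=True)
s,c=wrist("w1"); print(s["joint_positions"],s["eef_pos"],s["force"]); print(axes(s))
P=np.array([.5055,.1885,.092])
for d in (-.0275,0,.0275): print(wproj(s,c,P+d*np.array([np.cos(.085),np.sin(.085),0])))
E
```

```text
[ 0.195   0.0697  1.4915 -0.      1.5804 -1.45  ] [0.5054 0.1877 0.2937] [-0.0454 -0.3086 -1.2116]
[[-0.9972 -0.0741 -0.    ]
 [-0.0741  0.9972 -0.    ]
 [ 0.     -0.     -1.    ]]
[323.8711 153.9474]
[324.0876 175.8945]
[324.2957 197.3151]
```

View pics/w1.png

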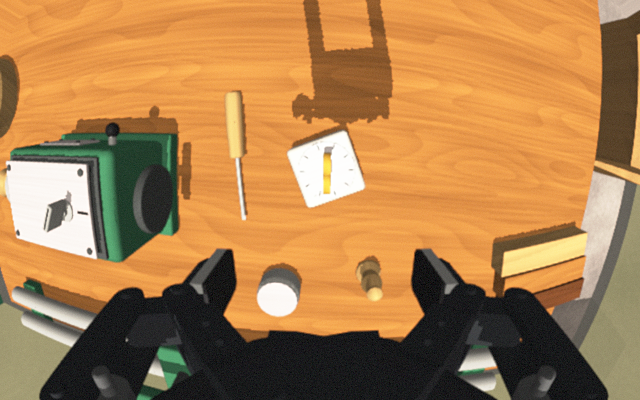

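```bash
python3 - <<'E'
import cv2
p=cv2.imread("pics/w1.png")[120:220,275:380]
cv2.imwrite("pics/w1c.png",cv2.resize(p,None,fx=6,fy=6,interpolation=cv2.INTER_CUBIC)[:600])
E
```

```text
(no output)
```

View pics/w1c.png

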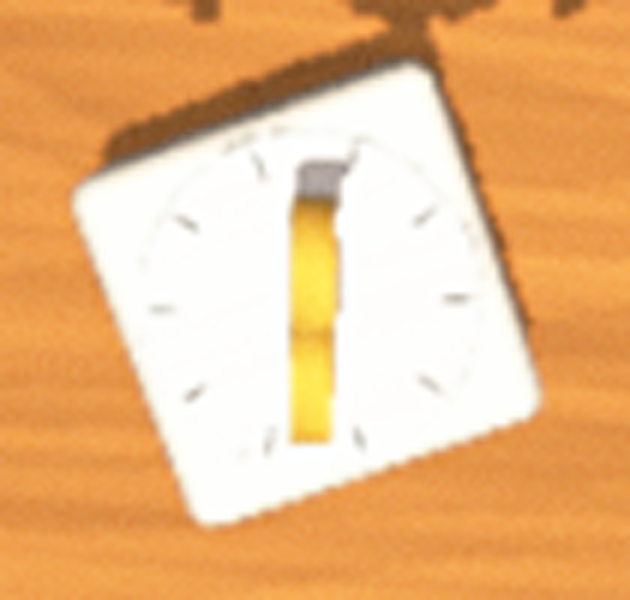

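```bash
python3 - <<'E'
from h import *
np.set_printoptions(precision=4,suppress=True)
s,c=wrist()
g=lambda x,y,z:wat(s,c,(x+.5)/6-.5+275,(y+.5)/6-.5+120,z)
print(g(316,200,.09),g(311,440,.09),g(313,320,.09))
print(np.mean([g(*p,.045) for p in [(75,195),(425,65),(545,400),(200,525)]],0))
E
```

```text
[0.4767 0.1902 0.09  ] [0.5275 0.1931 0.09  ] [0.5018 0.1916 0.09  ]
[0.504  0.1918 0.045 ]
```

>>> carry_out([
  [85,0,2,40,0],
  [85,0,0,40,0],
  [85,0,0,40,0],
  [85,0,0,20,0],
  [60,0,0,0,0],
])

```text
clock: 4.85
eef_pos: [0.5018, 0.189, 0.1495]
eef_rot: [-0.004, -0.038, 0.999, -0.001]
force: [0.1, -0.3, -0.7]
gripper_width: 0.0729
```

```bash
python3 - <<'E'
from h import *
s,c=wrist("w2"); print(s["eef_pos"],s["gripper_width"])
cv2.imwrite("pics/w2c.png",cv2.resize(c["pixels"][150:350,220:430],None,fx=3,fy=3,interpolation=cv2.INTER_CUBIC))
for z in (.092,.078):print(wproj(s,c,np.array([.505,.19,z])))
E
```

```text
[0.50183084 0.18900924 0.14950935] 0.07285492197280771
[324.47842111 211.33112204]
[324.44025445 206.76122902]
```

View pics/w2c.png

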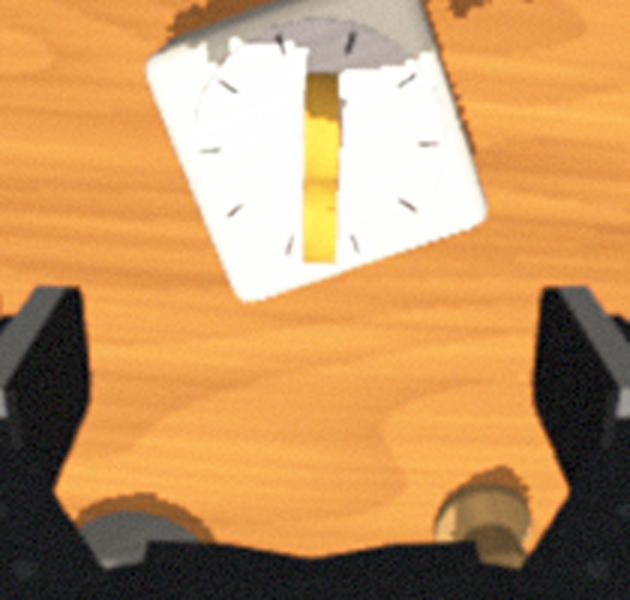

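```bash
python3 - <<'E'
from h import *
np.set_printoptions(precision=4,suppress=True)
s,c=wrist()
g=lambda x,y,z:wat(s,c,(x+.5)/3-.5+220,(y+.5)/3-.5+150,z)
print(s["eef_pos"],s["gripper_width"],axes(s)[:,0])
print(g(322,72,.09),g(320,262,.09),g(321,185,.08))
print(np.mean([g(*p,.045) for p in [(148,65),(415,-8),(487,212),(245,300)]],0))
E
```

```text
[0.5039 0.1894 0.1522] 0.06577698425056082 [-0.9971 -0.0761  0.0038]
[0.4778 0.1902 0.09  ] [0.5308 0.1939 0.09  ] [0.5115 0.1927 0.08  ]
[0.5087 0.1938 0.045 ]
```

>>> carry_out([
  [60,0,1.5,40,0],
  [60,0,0,40,0],
  [60,0,0,13,0],
  [60,0,0,0,0],
  [30,0,0,0,0],
  [10,0,0,0,0],
  [0,0,0,0,0],
  [0,0,0,0,0],
], newtons=50)

```text
clock: 5.75
eef_pos: [0.5062, 0.1915, 0.0621]
eef_rot: [0.001, -0.039, 0.999, 0.0]
force: [-0.4, 0.2, -0.6]
gripper_width: 0.0017
```

>>> carry_out([
  [0,0,0,0,0],
  [0,0,0,0,0],
  [0,0,0,0,0],
  [0,0,0,0,0],
])

```text
clock: 6.15
eef_pos: [0.505, 0.1912, 0.0606]
eef_rot: [-0.0, -0.039, 0.999, -0.0]
force: [0.5, 0.1, -0.1]
gripper_width: 0.0
```

```bash
python3 - <<'E'
from h import *
np.set_printoptions(precision=4,suppress=True)
s=arm.state();print(s["eef_pos"],s["gripper_width"],s["force"],s["ft_torque"],s["joint_positions"])
E
```

```text
[0.505  0.1912 0.0606] 1.9922842522962658e-05 [ 0.4563  0.0919 -0.0692] [-0.0399 -0.004   0.0048] [ 0.2016  0.2824  1.7468 -0.      1.1126 -1.4464]
```

```bash
python3 - <<'E'
from h import *
s,c=wrist("w3")
cv2.imwrite("pics/w3c.png",cv2.resize(c["pixels"][150:400,190:460],None,fx=2.4,fy=2.4,interpolation=cv2.INTER_CUBIC))
t=arm.camera("top");cv2.imwrite("pics/t3c.png",cv2.resize(t["pixels"][150:300,180:350],None,fx=4,fy=4,interpolation=cv2.INTER_CUBIC))
t=arm.camera("scene");cv2.imwrite("pics/s3c.png",cv2.resize(t["pixels"][100:300,260:460],None,fx=3,fy=3,interpolation=cv2.INTER_CUBIC))
E
```

```text
(no output)
```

View pics/w3c.png

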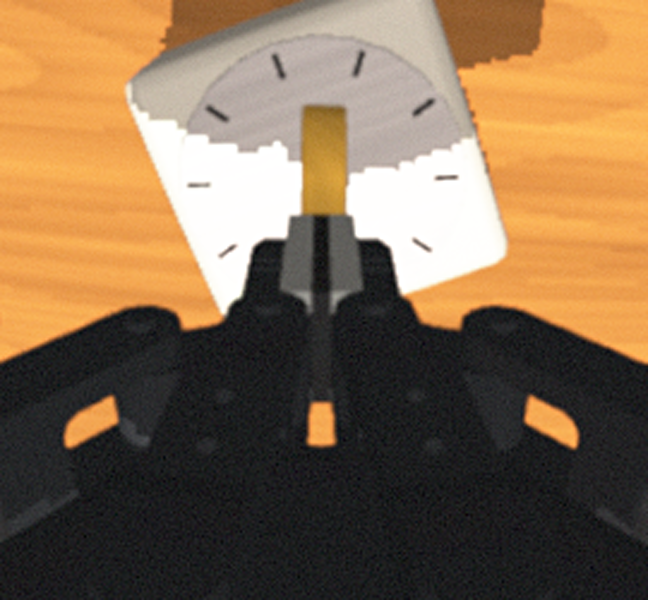

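View pics/s3c.png

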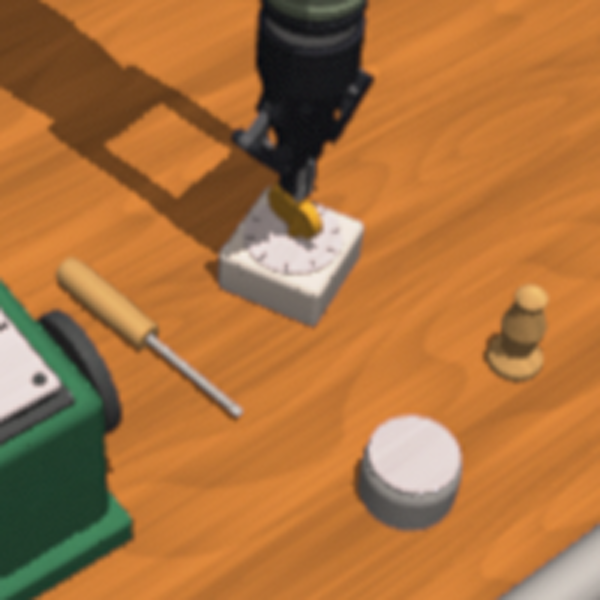

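```bash
python3 - <<'E'
from h import *
np.set_printoptions(precision=1,suppress=True)
s,c=wrist()
e=s["eef_pos"];A=axes(s)
sc=arm.camera("scene")
cv2.imwrite("pics/s4c.png",cv2.resize(sc["pixels"][140:190,320:390],None,fx=10,fy=10,interpolation=cv2.INTER_CUBIC))
f=lambda p:((p-[190,150])+.5)*2.4-.5
g=lambda p:((p-[320,140])+.5)*10-.5
for x in (-.011,.011):
  for z in (0,-.019,-.038):
    p=e+A@[x,0,z]; print(x,z,f(wproj(s,c,p)),g(proj(sc,p)))
for p in ([.478,.190,.09],[.531,.193,.09],[.505,.191,.09],[.505,.191,.06]): print(p,f(wproj(s,c,np.array(p))),g(proj(sc,np.array(p))))
E
```

```text
-0.011 0 [321.  236.7] [403.1 377.1]
-0.011 -0.019 [321.  268.1] [408.5 322.5]
-0.011 -0.038 [321.1 306.2] [414.  266.6]
0.011 0 [321.1 156.3] [339.  325.3]
0.011 -0.019 [321.1 180.7] [343.5 270.6]
0.011 -0.038 [321.1 211. ] [348.2 214.5]
[0.478, 0.19, 0.09] [325.5 123.8] [301.7 200.8]
[0.531, 0.193, 0.09] [320.2 344.5] [456.1 328.4]
[0.505, 0.191, 0.09] [320.2 243.1] [377.8 266.1]
[0.505, 0.191, 0.06] [320.3 196.2] [370.  352.9]
```

View pics/s4c.png

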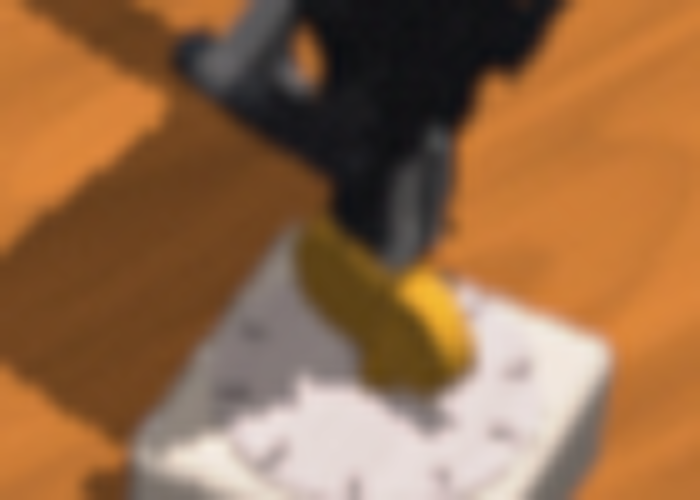

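```bash
python3 - <<'E'
from h import *
np.set_printoptions(precision=1,suppress=True)
s,c=wrist()
e=s["eef_pos"];A=axes(s)
for w in (.066/2,.0427):
  for x in (-.011,.011):
    for z in (0,-.013,-.026,-.039,-.05):
      print(w,x,z,wproj(s,c,e+A@[x,-w,z]))
E
```

```text
0.033 -0.011 0 [271.3 247.9]
0.033 -0.011 -0.013 [267.9 256.4]
0.033 -0.011 -0.026 [264.1 266.1]
0.033 -0.011 -0.039 [259.8 277.1]
0.033 -0.011 -0.05 [255.7 287.7]
0.033 0.011 0 [269.5 214.7]
0.033 0.011 -0.013 [265.7 221.3]
0.033 0.011 -0.026 [261.4 229. ]
0.033 0.011 -0.039 [256.5 237.8]
0.033 0.011 -0.05 [251.7 246.4]
0.0427 -0.011 0 [256.4 247.6]
0.0427 -0.011 -0.013 [252.1 256. ]
0.0427 -0.011 -0.026 [247.3 265.6]
0.0427 -0.011 -0.039 [241.8 276.4]
0.0427 -0.011 -0.05 [236.6 286.9]
0.0427 0.011 0 [254.  214.6]
0.0427 0.011 -0.013 [249.3 221.2]
0.0427 0.011 -0.026 [243.9 228.7]
0.0427 0.011 -0.039 [237.7 237.4]
0.0427 0.011 -0.05 [231.7 245.9]
```

>>> carry_out([
  [40,0,0,0,0],
  [40,0,0,0,0],
  [40,0,0,0,0],
  [40,0,0,10,0],
  [40,0,0,10,0],
  [40,0,0,0,0],
  [40,0,0,0,0],
])

```text
clock: 7.15
eef_pos: [0.5043, 0.191, 0.0397]
eef_rot: [-0.001, -0.039, 0.999, -0.0]
force: [0.7, 0.2, -0.5]
gripper_width: 0.0398
```

```bash
python3 - <<'E'
from h import *
np.set_printoptions(precision=4,suppress=True)
s,c=wrist("w5");print(s["eef_pos"],s["gripper_width"],s["force"],s["joint_positions"])
cv2.imwrite("pics/w5c.png",cv2.resize(c["pixels"][150:400,190:460],None,fx=2.4,fy=2.4,interpolation=cv2.INTER_CUBIC))
t=arm.camera("scene");cv2.imwrite("pics/s5c.png",cv2.resize(t["pixels"][120:200,310:400],None,fx=7,fy=7,interpolation=cv2.INTER_CUBIC))
E
```

```text
[0.5043 0.191  0.0397] 0.03976755880441109 [ 0.6568  0.1827 -0.4574] [ 0.2016  0.3126  1.7588  0.      1.0722 -1.4464]
```

View pics/w5c.png

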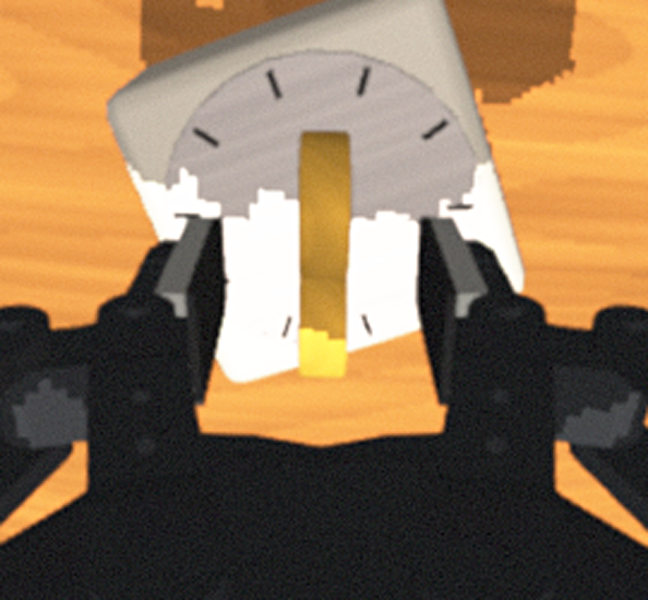

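View pics/s5c.png

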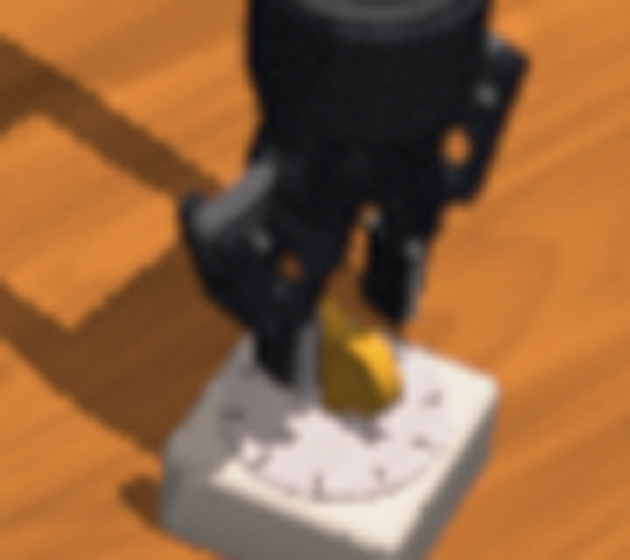

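>>> carry_out([
  [40,0,1,7,0],
  [40,0,0,7,0],
  [40,0,0,0,0],
  [0,0,0,0,0],
  [0,0,0,0,0],
  [0,0,0,0,0],
  [0,0,0,0,0],
], newtons=50)

```text
clock: 7.95
eef_pos: [0.5053, 0.1917, 0.0269]
eef_rot: [0.0, -0.039, 0.999, -0.0]
force: [-0.4, -2.0, 1.0]
gripper_width: 0.0092
```

```bash
python3 - <<'E'
from h import *
np.set_printoptions(precision=4,suppress=True)
s,c=wrist("w6");print(s["eef_pos"],s["gripper_width"],s["force"],s["ft_torque"],s["joint_positions"])
cv2.imwrite("pics/w6c.png",cv2.resize(c["pixels"][150:400,190:460],None,fx=2.4,fy=2.4,interpolation=cv2.INTER_CUBIC))
E
```

```text
[0.5053 0.1917 0.0269] 0.009211980249909053 [-0.4234 -2.0239  0.9657] [-0.3911  0.0574  0.0849] [ 0.203   0.3328  1.764  -0.0011  1.0447 -1.4447]
```

View pics/w6c.png

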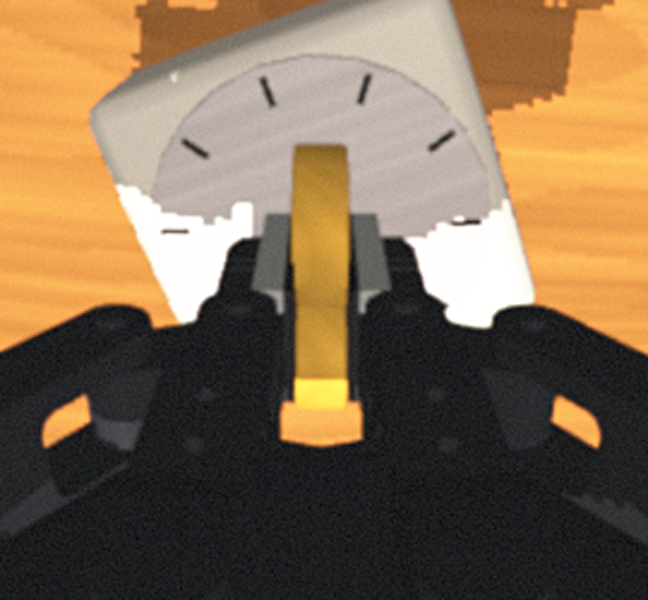

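>>> carry_out([
  [0,0,0,0,0.08],
  [0,0,0,0,0.1],
  [0,0,0,0,0.1],
  [0,0,0,0,0.1],
  [0,0,0,0,0.1],
  [0,0,0,0,0.1],
  [0,0,0,0,0.1],
  [0,0,0,0,0.1],
])

```text
clock: 8.8
eef_pos: [0.5054, 0.1918, 0.0269]
eef_rot: [0.0, 0.346, 0.938, -0.0]
force: [-0.1, -2.6, 1.1]
gripper_width: 0.0091
```

```bash
cat > look.py <<'E'
from h import *
import sys
np.set_printoptions(precision=4,suppress=True)
t=sys.argv[1]
s,c=wrist(t);print(s["eef_pos"],s["gripper_width"],s["force"],s["ft_torque"],s["joint_positions"],s["clock"])
cv2.imwrite(f"pics/{t}c.png",cv2.resize(c["pixels"][150:400,190:460],None,fx=2.4,fy=2.4,interpolation=cv2.INTER_CUBIC))
E
python3 look.py w7
```

```text
[0.5054 0.1918 0.0269] 0.00912433021421274 [-0.0831 -2.6006  1.05  ] [-0.4257 -0.0068  0.1475] [ 0.2031  0.3329  1.7639 -0.0009  1.0444 -0.6606] 8.8
```

View pics/w7c.png

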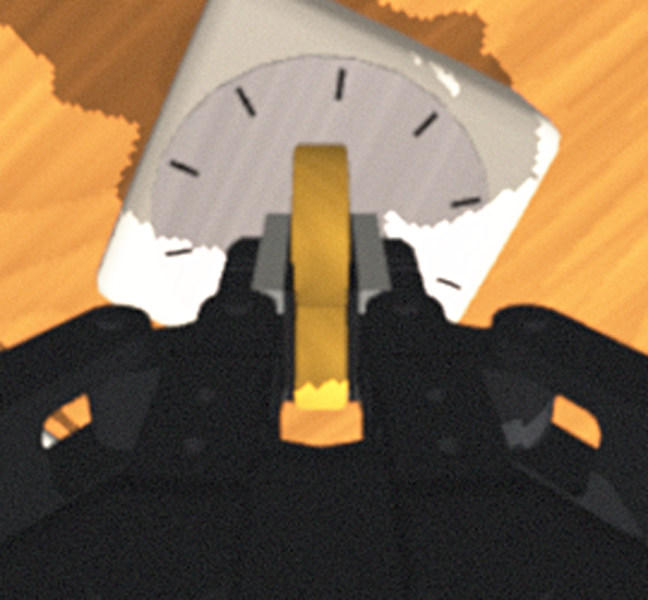

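>>> carry_out([
  [0,0,0,0,0.1],
  [0,0,0,0,0.1],
  [0,0,0,0,0.1],
  [0,0,0,0,0.1],
  [0,0,0,0,0.1],
  [0,0,0,0,0.1],
  [0,0,0,0,0.1],
  [0,0,0,0,0.1],
])

```text
clock: 9.65
eef_pos: [0.5055, 0.1918, 0.0269]
eef_rot: [0.001, 0.683, 0.73, 0.0]
force: [0.3, -2.8, 0.9]
gripper_width: 0.0089
```

```bash
python3 look.py w8
```

```text
[0.5055 0.1918 0.0269] 0.0089095829322399 [ 0.3198 -2.8403  0.8837] [-0.4375 -0.1042  0.1396] [ 0.2031  0.3329  1.7638 -0.0009  1.044   0.1375] 9.65
```

View pics/w8c.png

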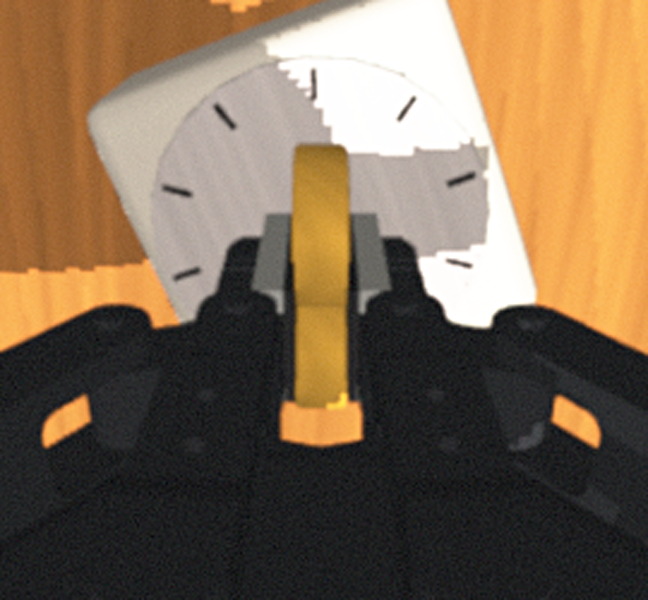

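>>> carry_out([
  [0,0,0,0,0.1],
  [0,0,0,0,0.1],
  [0,0,0,0,0.1],
  [0,0,0,0,0.1],
  [0,0,0,0,0.1],
  [0,0,0,0,0.1],
])

```text
clock: 10.3
eef_pos: [0.5056, 0.1918, 0.0269]
eef_rot: [0.001, 0.868, 0.496, 0.0]
force: [1.1, -3.1, 1.3]
gripper_width: 0.0089
```

```bash
python3 look.py w9
```

```text
[0.5056 0.1918 0.0269] 0.008924031094767259 [ 1.0946 -3.0849  1.2934] [-0.5711 -0.1553  0.1787] [ 0.2031  0.333   1.7637 -0.0011  1.0439  0.7361] 10.3
```

>>> carry_out([
  [0,0,0,0,0.08],
  [0,0,0,0,0.08],
])

```text
clock: 10.55
eef_pos: [0.5056, 0.1917, 0.0269]
eef_rot: [0.001, 0.905, 0.426, 0.0]
force: [1.1, -3.1, -0.2]
gripper_width: 0.009
```

```bash
python3 look.py w10
```

```text
[0.5056 0.1917 0.0269] 0.009011748988046785 [ 1.094 -3.147 -0.168] [-0.6493 -0.1559  0.1973] [ 0.203   0.333   1.7637 -0.0012  1.044   0.8941] 10.55
```

View pics/w10c.png

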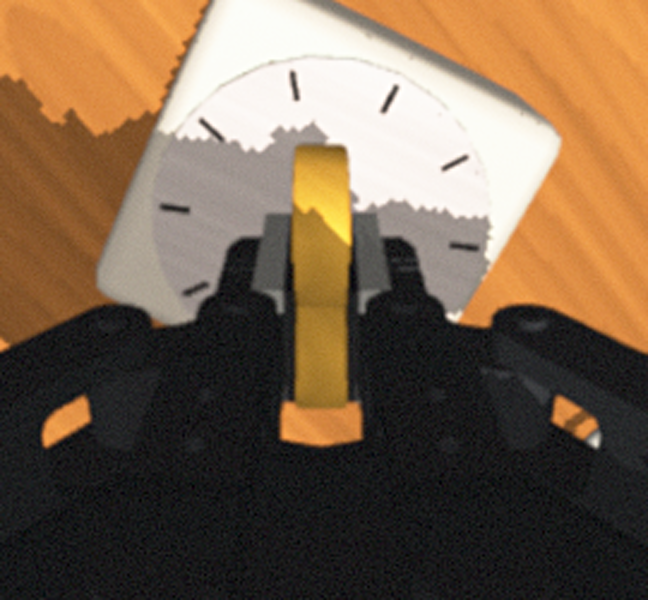

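>>> carry_out([
  [0,0,0,0,0.08],
  [0,0,0,0,0.08],
])

```text
clock: 10.8
eef_pos: [0.5057, 0.1917, 0.027]
eef_rot: [0.001, 0.935, 0.354, 0.0]
force: [1.6, -2.7, 1.2]
gripper_width: 0.0088
```

```bash
python3 look.py w11
```

```text
[0.5057 0.1917 0.027 ] 0.008849040410736685 [ 1.5995 -2.7249  1.1878] [-0.5704 -0.1269  1.3678] [ 0.2032  0.333   1.7636 -0.0016  1.0441  1.0521] 10.8
```

>>> carry_out([
  [0,0,0,0,0.08],
  [0,0,0,0,0.08],
])

```text
clock: 11.05
eef_pos: [0.5057, 0.1916, 0.0272]
eef_rot: [0.002, 0.959, 0.282, 0.0]
force: [0.3, -2.1, 3.2]
gripper_width: 0.0096
```

```bash
python3 look.py w12
```

```text
[0.5057 0.1916 0.0272] 0.009621897516256703 [ 0.3265 -2.132   3.1697] [-0.5036  0.073   3.993 ] [ 0.2045  0.3327  1.7634 -0.0042  1.0445  1.2048] 11.05
```

View pics/w12c.png

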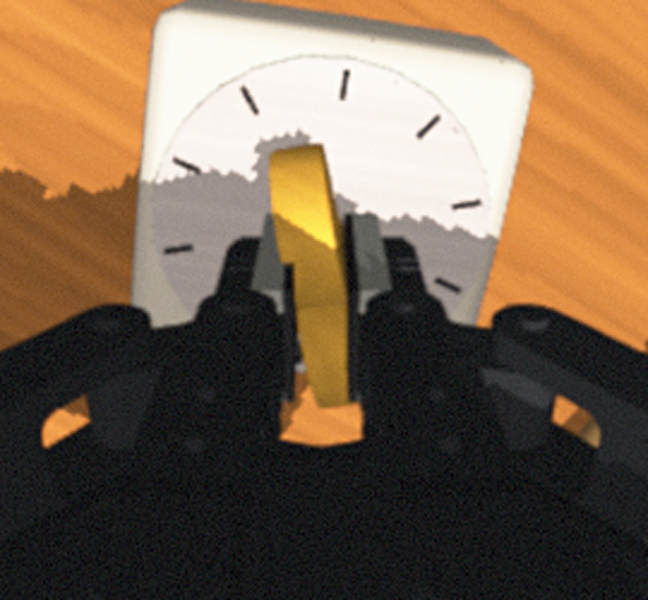

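>>> carry_out([
  [0,0,0,0,-0.08],
  [0,0,0,0,-0.07],
  [50,0,0,0,0],
  [50,0,0,0,0],
  [50,0,0,0,0],
  [50,0,0,0,0],
])

```text
clock: 11.7
eef_pos: [0.5048, 0.1925, 0.0266]
eef_rot: [-0.0, 0.938, 0.347, -0.0]
force: [-0.1, 0.1, -0.4]
gripper_width: 0.0499
```

```bash
python3 look.py w13
```

```text
[0.5048 0.1925 0.0266] 0.04986034501732608 [-0.051   0.0591 -0.3513] [-0.0066  0.0071  0.0347] [0.2036 0.3333 1.7643 0.001  1.0444 1.0657] 11.7
```

View pics/w13c.png

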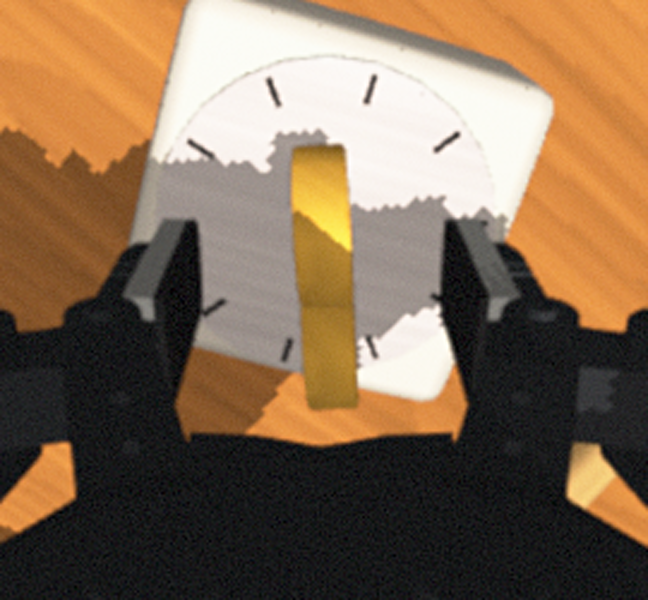

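>>> carry_out([
  [50,0,0,-45,0],
  [50,0,0,-45,0],
  [50,0,0,-45,0],
  [50,0,0,-45,0],
  [50,0,0,-45,0],
  [50,0,0,-45,0],
])

```text
clock: 12.35
eef_pos: [0.5046, 0.1923, 0.2986]
eef_rot: [-0.0, 0.938, 0.347, 0.0]
force: [0.6, -0.0, -0.4]
gripper_width: 0.05
```

>>> carry_out([
  [85,-23,34,0,0],
  [85,-23,34,0,0],
  [85,-23,34,0,0],
  [85,-23,34,0,0],
  [85,-23,34,0,0],
  [85,-23,34,0,0],
  [85,-23,34,0,0],
  [85,-23,34,0,0],
])

```text
clock: 13.15
eef_pos: [0.5423, -0.1355, 0.2967]
eef_rot: [-0.0, 0.938, 0.347, 0.0]
force: [-0.5, 0.3, 0.3]
gripper_width: 0.0848
```

>>> carry_out([
  [85,0,0,0,-0.145],
  [85,0,0,0,-0.145],
  [85,0,0,0,-0.145],
  [85,0,0,0,-0.145],
  [85,0,0,0,-0.145],
  [85,0,0,0,-0.145],
  [85,0,0,0,-0.145],
  [85,0,0,0,-0.145],
])

```text
clock: 13.95
eef_pos: [0.5423, -0.1338, 0.2965]
eef_rot: [-0.0, 0.592, 0.806, 0.0]
force: [0.3, 0.3, -0.6]
gripper_width: 0.085
```

>>> carry_out([
  [85,0,0,0,-0.145],
  [85,0,0,0,-0.145],
  [85,0,0,0,-0.145],
  [85,0,0,0,-0.145],
  [85,0,0,0,-0.085],
  [60,0,0,0,0],
  [60,0,0,0,0],
  [60,0,0,0,0],
])

```text
clock: 14.75
eef_pos: [0.5424, -0.134, 0.2966]
eef_rot: [-0.0, 0.3, 0.954, 0.0]
force: [-1.0, 0.7, -0.0]
gripper_width: 0.06
```

```bash
python3 look.py w14; python3 - <<'E'
from h import *
s,c=wrist()
cv2.imwrite("pics/w14z.png",cv2.resize(c["pixels"][120:300,230:410],None,fx=3.3,fy=3.3,interpolation=cv2.INTER_CUBIC))
t=arm.camera("top");cv2.imwrite("pics/t14.png",cv2.resize(t["pixels"][195:270,225:345],None,fx=6,fy=6,interpolation=cv2.INTER_CUBIC))
a=axes(s)[:,0];print(np.arctan2(a[1],a[0]))
E
```

```text
[ 0.5424 -0.134   0.2966] 0.06000108146154346 [-0.9564  0.6575 -0.0132] [0.051  0.0137 0.0179] [-0.3972  0.1118  1.4401  0.0002  1.5898 -1.3589] 14.75
2.5328498524284457
```

View pics/w14z.png

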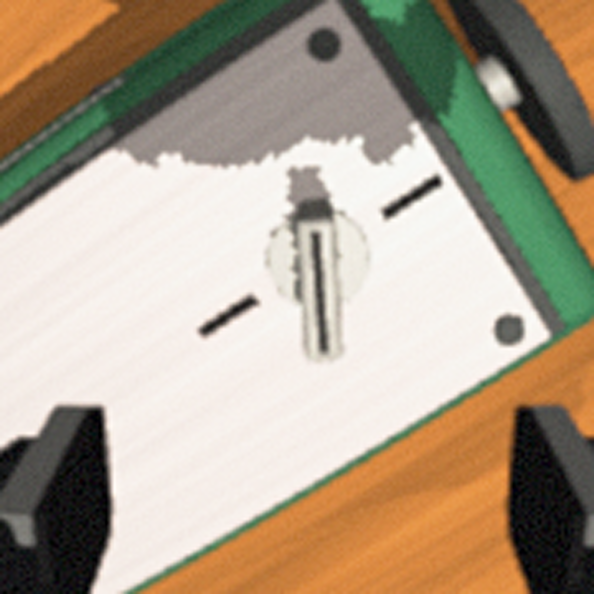

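View pics/t14.png

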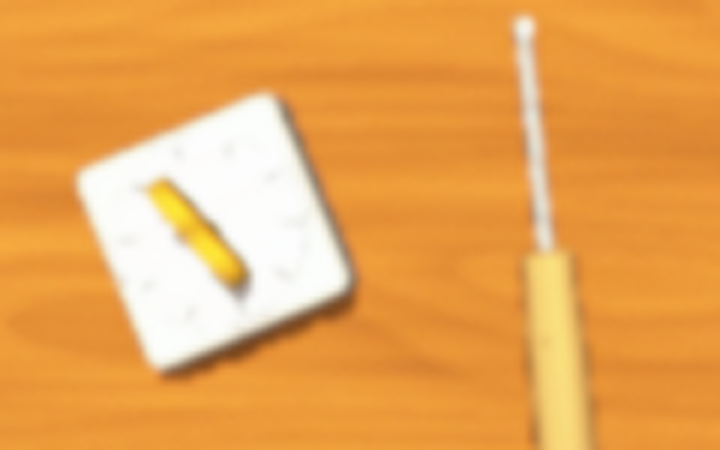

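```bash
python3 - <<'E'
from h import *
np.set_printoptions(precision=4,suppress=True)
s,c=wrist()
g=lambda x,y,z:wat(s,c,(x+.5)/3.3-.5+230,(y+.5)/3.3-.5+120,z)
a,b=g(313,218,.228),g(324,357,.228);print("wing",a,b,(a+b)/2,np.linalg.norm(a-b),np.arctan2(*(b-a)[1::-1]))
a,b=g(200,333,.19),g(440,180,.19);print("gr",a,b,(a+b)/2,np.linalg.norm(a-b),np.arctan2(*(b-a)[1::-1]))
E
```

```text
wing [ 0.5308 -0.1252  0.228 ] [ 0.5623 -0.1436  0.228 ] [ 0.5466 -0.1344  0.228 ] 0.036489578029833686 -0.5292551650466144
gr [ 0.5467 -0.1767  0.19  ] [ 0.5488 -0.0935  0.19  ] [ 0.5477 -0.1351  0.19  ] 0.08313592590944517 1.545021266657092
```

>>> carry_out([
  [50,-5.3,2.2,0,-0.07],
  [50,0,0,40,0],
  [50,0,0,40,0],
  [50,0,0,25,0],
  [50,0,0,0,0],
  [50,0,0,0,0],
])

```text
clock: 15.55
eef_pos: [0.5482, -0.1353, 0.1921]
eef_rot: [-0.0, 0.266, 0.964, 0.0]
force: [1.2, -0.4, 0.4]
gripper_width: 0.0501
```

```bash
python3 look.py w15
```

```text
[ 0.5482 -0.1353  0.1921] 0.05008153225531409 [ 1.2057 -0.3681  0.4285] [-0.0023 -0.0299  0.0575] [-0.3953  0.1862  1.5691  0.      1.3864 -1.4282] 15.55
```

View pics/w15c.png

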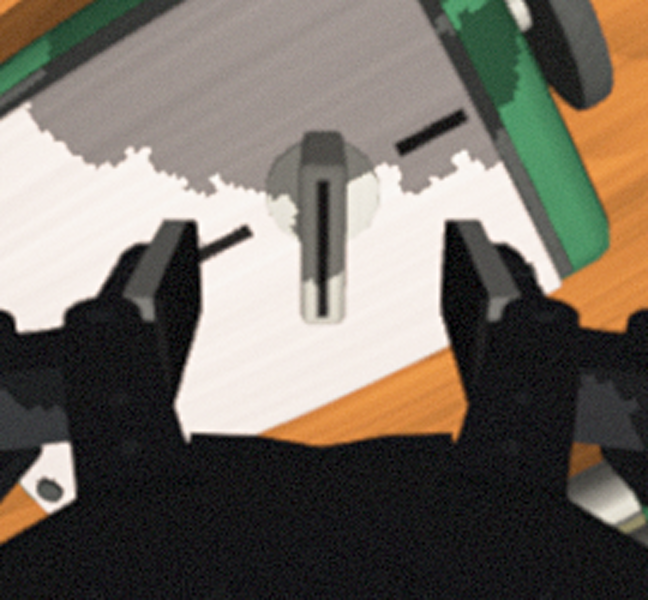

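>>> carry_out([
  [50,0,0,16,0],
  [50,0,0,16,0],
  [50,0,0,0,0],
  [0,0,0,0,0],
  [0,0,0,0,0],
  [0,0,0,0,0],
  [0,0,0,0,0],
  [0,0,0,0,0],
], newtons=40)

```text
clock: 16.4
eef_pos: [0.5493, -0.1356, 0.1614]
eef_rot: [0.002, 0.266, 0.964, -0.0]
force: [0.8, 0.1, 4.7]
gripper_width: 0.0092
```

```bash
python3 look.py w16
```

```text
[ 0.5493 -0.1356  0.1614] 0.00917148981283859 [0.7765 0.1276 4.7119] [ 0.0528 -0.1356 -0.0176] [-0.3951  0.2129  1.603   0.0004  1.3224 -1.4282] 16.4
```

View pics/w16c.png

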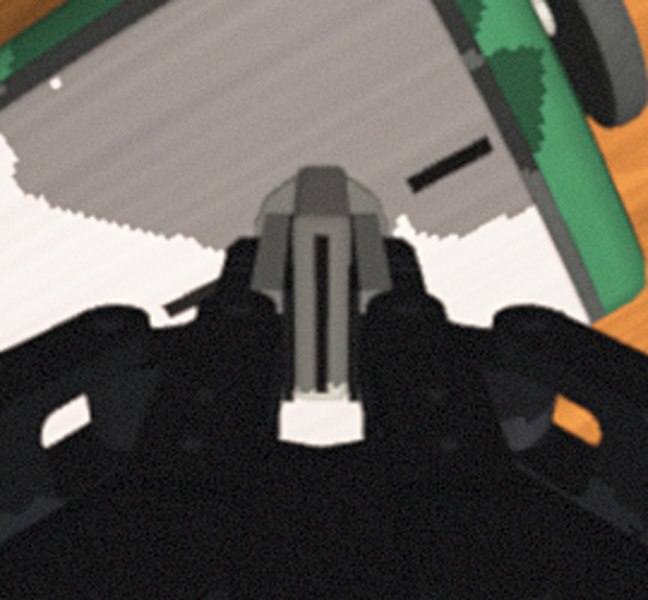

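>>> carry_out([
  [0,0,0,-1.5,0],
  [0,0,0,0,0.13],
  [0,0,0,0,0.13],
  [0,0,0,0,0.13],
  [0,0,0,0,0.13],
  [0,0,0,0,0.13],
  [0,0,0,0,0.13],
  [0,0,0,0,0.13],
])

```text
clock: 17.25
eef_pos: [0.5482, -0.1362, 0.1616]
eef_rot: [0.001, 0.664, 0.748, -0.001]
force: [0.5, -1.7, 4.0]
gripper_width: 0.0097
```

>>> carry_out([
  [0,0,0,0,0.13],
  [0,0,0,0,0.02],
  [0,0,0,0,0],
  [0,0,0,0,0],
])

```text
clock: 17.65
eef_pos: [0.5481, -0.1361, 0.1615]
eef_rot: [0.001, 0.716, 0.698, -0.0]
force: [-0.7, -2.9, 4.8]
gripper_width: 0.0094
```

```bash
python3 look.py w17;python3 - <<'E'
from h import *
a=axes(arm.state())[:,0];print(np.arctan2(a[1],a[0]))
E
```

```text
[ 0.5481 -0.1361  0.1615] 0.009353449953841556 [-0.7218 -2.9162  4.758 ] [-0.605   0.0466 -0.0013] [-0.3958  0.2126  1.603  -0.0014  1.3252 -0.37  ] 17.65
1.5450552370900885
```

View pics/w17c.png

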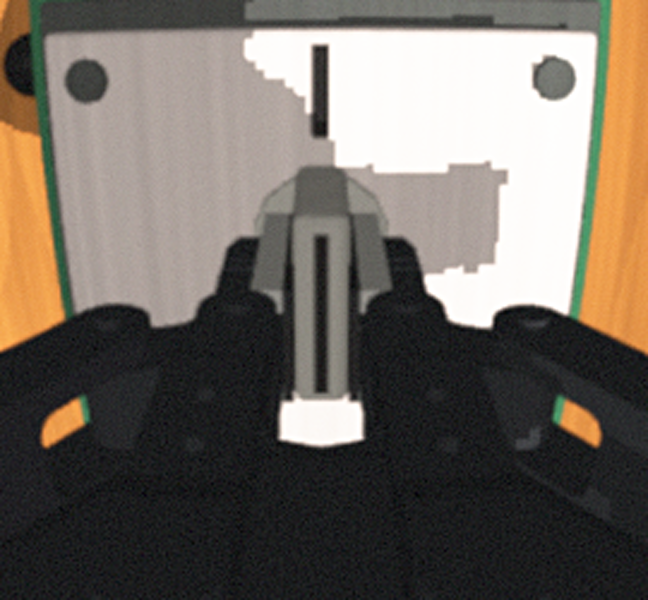

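>>> carry_out([
  [0,0,0,3,0],
  [0,0,0,3,0],
  [0,0,0,0,0],
])

```text
clock: 18.0
eef_pos: [0.548, -0.1361, 0.1557]
eef_rot: [0.001, 0.716, 0.698, -0.001]
force: [-2.4, -3.4, 7.0]
gripper_width: 0.0093
```

>>> carry_out([
  [0,0,0,2,0],
  [0,0,0,0,0],
  [0,0,0,0,0],
])

```text
clock: 18.3
eef_pos: [0.5481, -0.1362, 0.1543]
eef_rot: [0.001, 0.716, 0.698, -0.001]
force: [-2.8, -3.7, 8.9]
gripper_width: 0.0092
```

>>> carry_out([
  [0,0,0,2,0],
  [0,0,0,0,0],
  [0,0,0,0,0],
])

```text
clock: 18.6
eef_pos: [0.5481, -0.1361, 0.1535]
eef_rot: [0.001, 0.716, 0.698, -0.0]
force: [-4.1, -2.7, 13.9]
gripper_width: 0.0091
```

>>> carry_out([
  [0,0,0,2,0],
  [0,0,0,0,0],
  [0,0,0,0,0],
  [0,0,0,0,0],
])

```text
clock: 19.0
eef_pos: [0.5482, -0.1362, 0.1535]
eef_rot: [0.001, 0.716, 0.698, -0.0]
force: [-7.1, -1.1, 21.1]
gripper_width: 0.0093
```

```bash
python3 look.py w20; python3 - <<'E'
from h import *
t=arm.camera("top");cv2.imwrite("pics/t20.png",t["pixels"])
t=arm.camera("scene");cv2.imwrite("pics/s20.png",cv2.resize(t["pixels"][160:340,130:330],None,fx=3.3,fy=3.3,interpolation=cv2.INTER_CUBIC))
E
```

```text
[ 0.5482 -0.1362  0.1535] 0.009288152435075634 [-7.1335 -1.1236 21.053 ] [-0.1682  1.451  -0.0077] [-0.3956  0.2199  1.6116 -0.0018  1.3082 -0.3693] 19.0
```

View pics/s20.png

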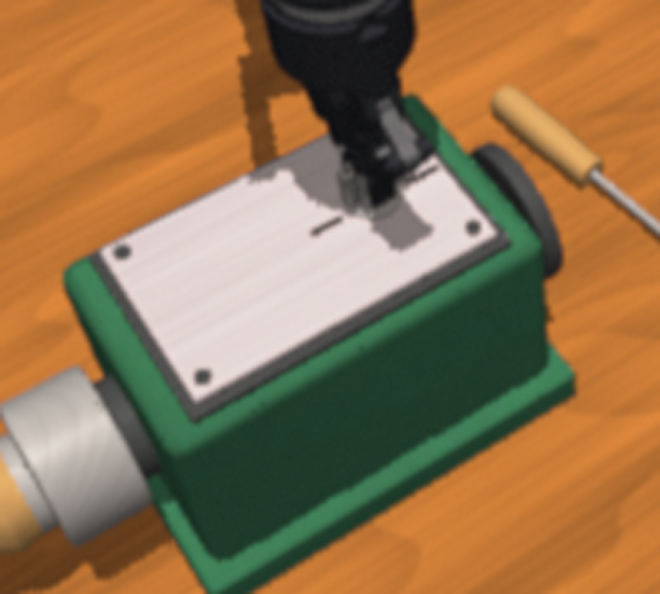

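View pics/w20c.png

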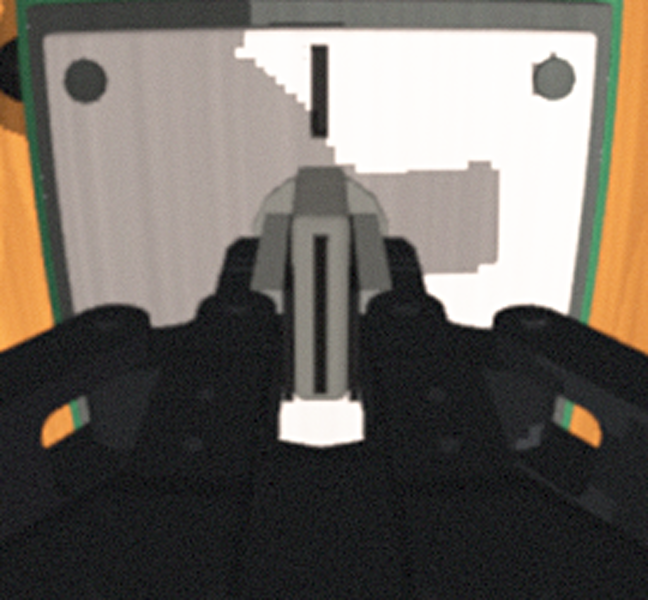

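View pics/t20.png

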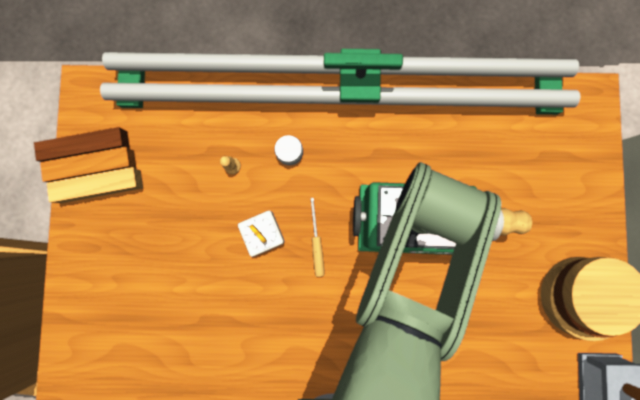

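```bash
python3 -c "
from cell import arm
print(arm.hand_in()); s=arm.state(); print(s['clock'],s['force'],s['eef_pos'],s['gripper_width'])"
```

```text
the job is handed in; nothing more can be done
None
the job is handed in; nothing more can be done
```

I wound the timer to its stop, lined the fastener up and pressed the cover home. I handed in at about 19 s of the 72 s allowed; the hand-in gave no verdict.

- **Timer:** one grasp was enough, although the task said it would take several. The key turned about 2.5 rad clockwise, then the torque jumped from about 0.2 to 4 Nm, which I took as the stop. The key slipped slightly in the pads there. The last top picture shows it still where I left it.
- **Fastener:** I turned it about 1.06 rad. In the wrist picture the slot lies in line with the groove still in view, and the tool is within about 0.01 rad of the groove direction I measured.
- **Cover:** I pressed it down while still holding the wing. It went down about 8 mm and then stopped: a further 2 mm of push moved nothing and raised the force to 21 N. The scene picture shows the gap above the frame closed. The arm is still holding it there.
- **Bystanders:** the tin, finial and screwdriver look unmoved in the top picture.

**Disagreement:** the real fingertips sit about 30–38 mm short of the reported TCP. My first try closed just above the key with nothing in the jaws. I found this from the wrist and scene pictures and made up for it from then on. The key position also differed by 2–3 mm between the top and wrist cameras (6 mm at most, from the scene camera), and I used a value in between.

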